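# Clip the swivel arm onto the last stand

## Task

Refit the swivel arm to the last stand: set its hub right down on the post, then lock it with the R-clip by pushing the clip's straight leg through the drilled hole above the hub until the bow springs over the post and the clip sits fully home. Push gently and feel for the hole: do not force or bend the clip, and leave everything else on the bench where it is.

Things in the scene. Friction and masses are not known exactly. Their poses are not given: they have to be found in the camera images.
- stand: Last stand screwed to the bench: grey flange 150 x 70 x 12 mm, long side along its x axis; boss 44 mm across, its flat top (the shoulder) 30 mm above the bench; bare steel upright post 24 mm across, edge bevelled 4 mm, top 20 mm above its hole. The hole, 7.6 mm wide and high, runs right through the post along the stand's x axis; either end serves. Origin on the bench on the post's axis, z up.
- shoulder (a point): Centre of the shoulder, on the post's axis 30 mm above the bench; axes as the stand's. The post is clamped in the boss by a set screw and its setting differs: the middle of the hole is 91 mm above the bench, give or take 5 mm (not measured: see or feel for it). The hole's mouths are sharp; the clip's leg enters if within about 0.8 mm of its middle.
- swivel: Loose swivel arm, grey cast metal, about 360 g, on the bench. Round hub 50 mm across, 50 mm tall, 27 mm bore; from its foot a bar 18 mm wide, 16 mm tall runs along the arm's x axis to a boss 32 mm across with a 14 mm last peg, 100 mm out, top 46 mm up. Origin mid-bore at the hub's underside, z up. Seated on the shoulder, the hub's top is 80 mm above the bench; it may point any way.
- clip: R-clip of 6 mm round steel wire, 50 g, flat on the bench. Origin in the middle of its long eye at mid wire, 3 mm up. Eye 26 mm wide outside in y, sides straight and parallel from x = -8 to 8 mm (grip here across y), round back end at x = -21. x runs along the straight leg towards its tip, y towards the bow, z square to the clip's plane. Either face may be up when fitted.
- clip_seat (a point): Point in the middle of the straight leg's wire, at x = 40, y = -10 mm of the clip, that lies on the post's axis when the clip is home. The leg runs along y = -10 mm and ends, cut off blunt, at x = 76 mm, 36 mm beyond this point. Axes as the clip's. The raw end bites and does not slide on the post: at a few newtons stop, back off, try again.
- bow (a joint): How far the clip's bow is sprung open, rad: 0 relaxed, about 0.1 riding over the post, 0 to 0.04 home. The bow springs from the eye at x = 8, y = 10 mm and ends in a flared tip at x = 62, y = 6. It meets the post some 25 mm before home and springs over some 10 mm before home, which takes 4 to 10 N along the leg; then it draws itself in; past home it meets the post hard. Over 15 N bends it.
- tape_roll: Roll of paper tape, 84 mm across, 24 mm tall; leave alone.
- tack_jar: Glass jar, 60 mm across, 75 mm tall; leave alone.
- rasp: Flat rasp with wooden handle, 300 mm long; leave alone.
- heel_block: Stacked heel lifts, 70 x 60 x 20 mm; leave alone.
- washer: Steel washer, 38 mm across, 4 mm thick; leave alone.
Not all that is in view belongs to the job. What is shaped like the swivel but yellow is not meant. There is more than one size of the clip; the one meant has the size given above.

How it is judged (in metres and radians):
On the way, in this order (a step that is already met when the one before it is completed fails the run):
1. the arm's hub is right down on the stand's shoulder, round the post (horizontal distance between swivel and stand below 0.004 m and z of swivel in the frame of shoulder below 0.003 m and angle between swivel's own z axis and vertical below 0.06 rad), for 0.2 s.
2. the clip's straight leg is in the hole above the hub and its bow rides on the post (horizontal distance between clip_seat and stand below 0.028 m and z of clip_seat in the frame of shoulder between 0.052 and 0.07 m and angle between the x axis of clip and the x axis of stand, either way round below 0.2 rad and value of joint bow above 0.05 rad).
At the end, for the whole second after the job is handed in: Hub on the shoulder (3 mm in height, 4 mm sideways, upright to 0.06 rad); clip home: its seat within 5 mm of the post axis at hole height, leg along the hole to 0.2 rad, plane level to 0.5 rad (it may lean on the hub), bow sprung back below 0.05 rad; both released and at rest (all of step 1 and horizontal distance between clip_seat and stand below 0.005 m and z of clip_seat in the frame of shoulder between 0.052 and 0.07 m and angle between the x axis of clip and the x axis of stand, either way round below 0.2 rad and angle between the z axis of clip and the z axis of stand, either way round below 0.5 rad and value of joint bow below 0.05 rad and linear speed of each of clip, swivel below 0.02 m/s); the robot touches nothing.
It fails at once if the clip is forced: more than 15 N between clip and stand (contact force between clip and stand above 15 N).
It fails at once if the bow is bent wide open (beyond 0.25 rad) (value of joint bow above 0.25 rad).
It fails at once if something else on the bench is moved by more than 25 mm (distance of any of tape_roll, tack_jar, rasp, heel_block, washer from where it was at the start of the episode above 0.025 m).
It also fails if it takes over 72 s, if anything falls off the work surface, if the arm or the gripper's body presses on something with over 40 N, if the wrist force passes 120 N, or if a joint passes its speed limit or range.

## Robot

A 6-joint arm with a two-finger parallel gripper is mounted at the origin on the work surface. World frame = base frame: x ahead of the robot, y to its left, z up, the work surface at z = 0. Lengths are in m, angles in degrees, forces in N, time in s.
With the tool pointing down it reaches from about 0.25 to 0.725 m from the base axis. Payload 9.7 kg.
Tool frame: the origin (TCP) lies midway between the tips of the shut fingers; the grasp point (between the pads) lies 19 mm behind it; y points along the fingers, x is the direction in which the jaws open and shut, and the axes are right-handed (so a half turn about y gives the same grasp; the last joint's range is limited). The gripper opens to 85 mm and grips with 20 to 120 N. Pads are 22 mm wide; open, the fingers measure 114 mm over their backs; the gripper's body (76 mm by 85 mm) begins 54 mm behind the grasp point. The pads swing forward as they close: fully open they stand 13 mm farther back than shut.
Start: joints at [-73.912, 4.979, 10.078, 95.1, 0, 90], TCP at [0.152, -0.528, 0.231] pointing down, gripper open.
Joint ranges: [-179.16, 179.16], [-48.56, 103.87], [-65.8, 70.77], [-126.05, 130.52], [-82.76, 87.17], [-180, 180]. Speed limits (degrees/s): [127.2, 127.2, 147.25, 180, 180, 180].

## Interface

Orientations are given as [roll, pitch, yaw] about the fixed x, y, z axes, in that order (R = Rz(yaw) Ry(pitch) Rx(roll)).
In Python, from plant import r gives the robot as it stands.
- The arm moves only by the tool servo_tool, never from a script. Its argument "targets" is a list of rows, each an object with "hand": the opening in per cent of the stroke, from 0 (shut) to 100 (fully open); "linear": the shift along the tool's x, y, z normalised to -1 to 1, where 1 is 300 mm, a list of three; "twist": the turn, a rotation vector about the tool's x, y, z normalised to -1 to 1, where 1 is pi/2 rad, a list of three. In form: [{"hand": hand, "linear": [x, y, z], "twist": [ax, ay, az]}, ...]. A call has 1 to 20 rows; each row is the pose to reach, as a shift and turn from the pose measured when the call began, along the tool's axes at that moment; what a row does not reach only later rows make up. A row lasts 1/12 s, in which the tool goes at most 41.7 mm and 7.16 degrees, less where a joint would pass 70% of its speed; a pose out of reach is approached as far as the arm can. A call with a number of a shift or a turn outside -1 to 1 is refused whole. A call with a gripper value outside its range is refused whole. The fingers move at their own pace and stop on an object; the grip force is fixed at half the most. Time passes only in rows, so rows that repeat a pose let the fingers close. It gives the time, the measured TCP pose, the force and the opening at its end, in the units of the state.
- r.state(): the state, without advancing time (a new reading comes with each control period).
- r.get_image(name): name is "scene" or "side" or "wrist"; returns the picture (480x640x3 uint8, blue, green, red); there is no depth.
- r.camera_params(name): a dict with "fx", "fy", "cx", "cy" (pixels), "k1" (the pictures are not rectified: a ray, as slopes to the right and down, at radius r is drawn at 1 + k1 r^2 times it, then the intrinsics apply), "R" (3x3) and "t" (3): a world point X has camera coordinates R X + t; the wrist camera has in their place "tool_from_camera" (4x4, takes a point from camera to tool coordinates, whose origin is the TCP and whose axes are the tool frame's). Camera axes: x right, y down, z forward; pixel columns grow to the right and rows downward; lengths in m; the calibration is good to about 2 mm. A picture is of the moment at which its call begins: read the wrist's pose just before it. camera_params takes no time and is no camera call.
- r.close_job(): hands the job in, once; it reports no verdict.
The state is a dict: "time": time; "qpos": joint angles; "joint_vel": joint speeds; "tau": joint torques, N m; "tcp_pos": TCP position; "eef_rot": TCP orientation; "force": force on the tool from outside, world axes, zero at the start; "ft_torque": the same for the moment, N m; "gripper_width": finger opening in m.
Only numpy, scipy, OpenCV 4.12 (cv2) and the standard library are available. Lean on these libraries where they do the work, as an engineer would, in place of code of your own. Each camera call takes 0.05 s, during which the arm holds its last target. There are 200 camera calls.

## Working session

There is one attempt and no reset: what is moved stays moved. The work goes in short steps, Python scripts to look and compute and a tool call to move; the robot and the scene stay as the last step left them, time stands still between calls to the robot, and variables do not carry over. Pictures are saved under pics/ and viewed, about 8 in all and at most 12, crops included, and the job is handed in when it is done.

Besides the shell and the picture viewer there is one more tool, called after "Request:" in YAML: its name, and indented under it one key for each argument. servo_tool: Moves the arm, as the interface text tells. Scaled input: -1 to 1 covers 300 mm each way for a shift and pi/2 rad each way for a turn. Its arguments: {"type":"object","properties":{"targets":{"type":"array","items":{"type":"object","properties":{"hand":{"type":"number"},"linear":{"type":"array","items":{"type":"number","minimum":-1,"maximum":1}},"twist":{"type":"array","items":{"type":"number","minimum":-1,"maximum":1}}}}}},"required":["targets"]}

```bash
ls; mkdir -p pics
python3 - <<'E'
from plant import r
import cv2,numpy as np
s=r.state();print(s)
for n in("scene","side","wrist"):
    im=r.get_image(n);cv2.imwrite(f"pics/{n}0.png",im);p=r.camera_params(n);print(n,{k:(np.round(v,4).tolist()) for k,v in p.items()})
a=cv2.imread("pics/scene0.png")
E
```

```text
pics
{'time': 0.0, 'qpos': array([-7.39125303e+01,  5.00884119e+00,  1.00335864e+01,  9.50995043e+01,
       -1.27532496e-04,  8.99997393e+01]), 'joint_vel': array([ 0.00512642, -0.02127987, -0.0364885 , -0.13334872,  0.04727042,
        0.04742571]), 'tau': array([ 9.51065740e-04, -5.20396364e+01,  4.64801073e+01,  1.65152270e-02,
        2.10081871e-04,  1.98683028e-05]), 'tcp_pos': array([ 0.15234119, -0.52823427,  0.23059697]), 'eef_rot': array([-9.00001272e+01,  7.47591420e-02, -7.39122696e+01]), 'force': array([ 0.85028407,  0.48755564, -0.42219368]), 'ft_torque': array([ 0.03141625,  0.01543387, -0.00798186]), 'gripper_width': 0.08547928752550156}
scene {'fx': 603.7057, 'fy': 603.7057, 'cx': 320.6172, 'cy': 237.1354, 'k1': 0.0488, 'R': [[0.861, 0.5083, 0.0199], [0.33, -0.5283, -0.7823], [-0.3871, 0.6801, -0.6226]], 't': [-0.4477, -0.1643, 1.6071]}
side {'fx': 451.922, 'fy': 451.922, 'cx': 328.5202, 'cy': 235.4117, 'k1': -0.0045, 'R': [[-0.9463, -0.3227, -0.0199], [-0.1861, 0.594, -0.7826], [0.2644, -0.7369, -0.6221]], 't': [0.5079, 0.1667, 0.7298]}
wrist {'fx': 404.9757, 'fy': 404.9757, 'cx': 320.1999, 'cy': 238.2234, 'k1': 0.0122, 'tool_from_camera': [[1.0, 0.0011, 0.0013, 0.0008], [-0.0009, -0.3038, 0.9527, -0.1435], [0.0014, -0.9527, -0.3038, 0.0776], [0.0, 0.0, 0.0, 1.0]]}
```

View pics/scene0.png

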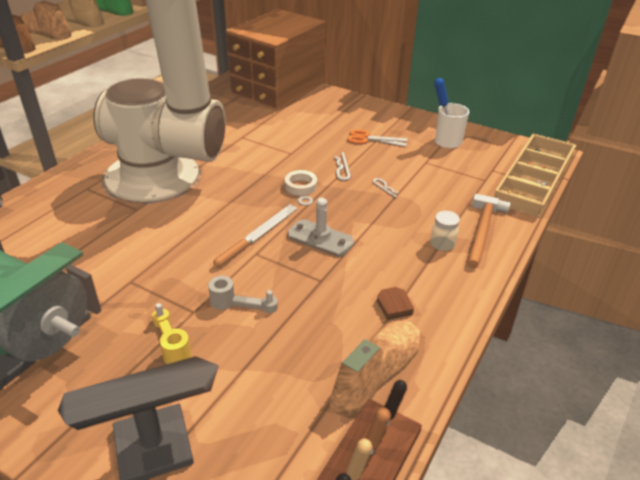

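View pics/side0.png

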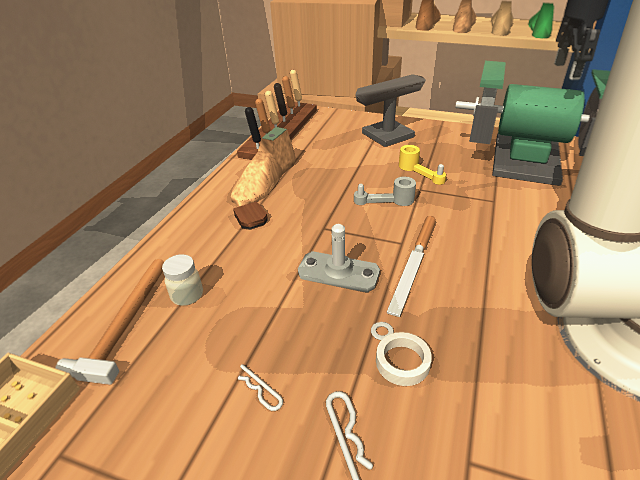

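The scene picture shows the grey swivel hub at (221,292) with its peg at (269,300), and the stand post at (321,220). There are two clips, at (342,165) and (386,187), and a yellow decoy at (172,340). The side picture shows the same clips at (345,435) and (262,388), the hub at (404,190) and the post at (338,240).

```bash
cat > h.py <<'E'
import numpy as np,cv2
from plant import r
from scipy.spatial.transform import Rotation as Ro
P={n:r.camera_params(n) for n in("scene","side","wrist")}
def pose(s=None):
    s=s or r.state(); return Ro.from_euler('xyz',s['eef_rot'],degrees=True).as_matrix(),np.array(s['tcp_pos'])
def ext(n,s=None):
    p=P[n]
    if n!='wrist': return np.array(p['R']),np.array(p['t'])
    R,t=pose(s);T=np.array(p['tool_from_camera']);Rc=R@T[:3,:3];c=R@T[:3,3]+t
    return Rc.T,-Rc.T@c
def ray(n,uv,s=None):
    p=P[n];d=np.array([(uv[0]-p['cx'])/p['fx'],(uv[1]-p['cy'])/p['fy']]);u=d.copy()
    for _ in range(10):u=d/(1+p['k1']*(u@u))
    R,t=ext(n,s);v=R.T@np.array([u[0],u[1],1]);return -R.T@t,v/np.linalg.norm(v)
def onz(n,uv,z,s=None):
    c,v=ray(n,uv,s);return c+v*(z-c[2])/v[2]
def tri(*obs):
    A=np.zeros((3,3));b=np.zeros(3)
    for o in obs:
        c,v=ray(*o);M=np.eye(3)-np.outer(v,v);A+=M;b+=M@c
    X=np.linalg.solve(A,b);return X,[np.linalg.norm(np.cross(X-ray(*o)[0],ray(*o)[1])) for o in obs]
def proj(n,X,s=None):
    p=P[n];R,t=ext(n,s);c=R@np.asarray(X,float)+t;u=c[:2]/c[2];u=u*(1+p['k1']*(u@u));return u*p['fx']+[p['cx'],p['cy']]
E
python3 - <<'E'
from h import *
np.set_printoptions(precision=4,suppress=True)
a=cv2.imread("pics/scene0.png");b=cv2.imread("pics/side0.png")
print("post top",tri(("scene",(321,202)),("side",(338,228))))
print("hub top",tri(("scene",(221,285)),("side",(404,184))), onz("scene",(221,285),.05),onz("side",(404,184),.05))
print("peg top",tri(("scene",(269,293)),("side",(361,187))))
for n,pts in (("scene",[(336,157),(344,179),(346,154),(375,182),(398,194)]),("side",[(333,395),(355,480),(241,367),(281,408),(380,331),(404,358)])):
    for q in pts: print(n,q,onz(n,q,.003))
c1=cv2.resize(a[140:215,280:420],None,fx=5.7,fy=5.7,interpolation=cv2.INTER_CUBIC)[:, :800]
c2=cv2.resize(b[360:480,220:400],None,fx=4.4,fy=4.4,interpolation=cv2.INTER_CUBIC)
cv2.imwrite("pics/c1.png",np.vstack([c2[:, :790]]))
E
```

```text
post top (array([0.5172, 0.001 , 0.1073]), [np.float64(0.0006902641480938772), np.float64(0.00069026414809382)])
hub top (array([ 0.4498, -0.2776,  0.0443]), [np.float64(0.000337703305124863), np.float64(0.0003377033051248175)]) [ 0.4543 -0.2822  0.05  ] [ 0.4481 -0.2688  0.05  ]
peg top (array([ 0.5417, -0.2429,  0.0401]), [np.float64(0.0009165120046901701), np.float64(0.0009165120046900761)])
scene (336, 157) [0.3691 0.3403 0.003 ]
scene (344, 179) [0.4425 0.2536 0.003 ]
scene (346, 154) [0.385  0.3697 0.003 ]
scene (375, 182) [0.5189 0.2847 0.003 ]
scene (398, 194) [0.5943 0.266  0.003 ]
side (333, 395) [0.4433 0.2537 0.003 ]
side (355, 480) [0.3797 0.3576 0.003 ]
side (241, 367) [0.5938 0.2523 0.003 ]
side (281, 408) [0.5072 0.2964 0.003 ]
side (380, 331) [0.4065 0.1175 0.003 ]
side (404, 358) [0.3581 0.1582 0.003 ]
```

View pics/c1.png

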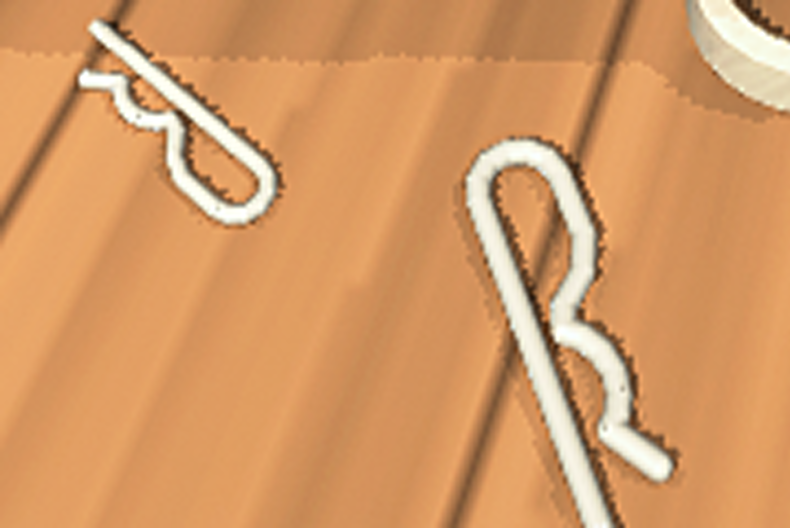

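The clip at side (262,388) measures about 97 mm, from (0.594,0.252) to (0.507,0.296). That matches the given size of 76+21 mm. The other, at (345,435), is over 121 mm, so it is the decoy. I'll get the stand yaw and work out the first move.

```bash
cat >> h.py <<'E'
np.set_printoptions(precision=4,suppress=True)
def go(p,yaw,tilt=0):
    "shift and turn for servo_tool to a tool-down pose"
    R,t=pose();T=Ro.from_euler('xyz',[-90,0,yaw],degrees=True).as_matrix()
    print("linear",R.T@(np.array(p)-t)/.3,"twist",Ro.from_matrix(R.T@T).as_rotvec()/(np.pi/2))
E
python3 - <<'E'
from h import *
for n,q in (("side",[(311,262),(368,272)]),("scene",[(300,228),(341,242)])):
    A=[onz(n,x,.014) for x in q];d=A[1]-A[0];print(n,A,np.degrees(np.arctan2(d[1],d[0])),np.linalg.norm(d),(A[0]+A[1])/2)
go([.449,-.276,.19],14)
for q in [(97,27),(265,165)]: print(onz("side",(220+q[0]/4.4,360+q[1]/4.4),.003))
E
```

```text
side [array([0.5711, 0.003 , 0.014 ]), array([ 0.4595, -0.003 ,  0.014 ])] -176.93507453912753 0.11175725699607893 [ 0.5153 -0.      0.014 ]
scene [array([ 0.4642, -0.0012,  0.014 ]), array([0.5714, 0.0041, 0.014 ])] 2.8351626189913812 0.10734758299572178 [0.5178 0.0015 0.014 ]
linear [-0.5339  0.1365  1.1831] twist [-0.0005 -0.9768 -0.0005]
[0.593  0.2503 0.003 ]
[0.5149 0.2815 0.003 ]
```

Request:
servo_tool:
  targets:
    - {"hand": 100,"linear": [-0.53,0.1,1.0],"twist": [0,-0.977,0]}
    - {"hand": 100,"linear": [-0.53,0.1,1.0],"twist": [0,-0.977,0]}
    - {"hand": 100,"linear": [-0.53,0.1,1.0],"twist": [0,-0.977,0]}
    - {"hand": 100,"linear": [-0.53,0.1,1.0],"twist": [0,-0.977,0]}
    - {"hand": 100,"linear": [-0.53,0.1,1.0],"twist": [0,-0.977,0]}
    - {"hand": 100,"linear": [-0.53,0.1,1.0],"twist": [0,-0.977,0]}
    - {"hand": 100,"linear": [-0.53,0.1,1.0],"twist": [0,-0.977,0]}
    - {"hand": 100,"linear": [-0.53,0.1,1.0],"twist": [0,-0.977,0]}
    - {"hand": 100,"linear": [-0.53,0.1,1.0],"twist": [0,-0.977,0]}
    - {"hand": 100,"linear": [-0.53,0.1,1.0],"twist": [0,-0.977,0]}
    - {"hand": 100,"linear": [-0.53,0.1,1.0],"twist": [0,-0.977,0]}
    - {"hand": 100,"linear": [-0.53,0.1,1.0],"twist": [0,-0.977,0]}
    - {"hand": 100,"linear": [-0.53,0.1,1.0],"twist": [0,-0.977,0]}

```text
time: 1.23
tcp_pos: [0.3966, -0.2921, 0.2006]
eef_rot: [-89.9, 0.0, 14.5]
force: [-0.1, 0.1, -0.3]
gripper_width: 0.0853
```

Run:
```python
from h import *
s=r.state();print(s['tcp_pos'],s['eef_rot'],s['qpos'],s['force']);im=r.get_image("wrist");cv2.imwrite("pics/w1.png",im)
print([ (k,proj("wrist",X,s)) for k,X in dict(hub=[.449,-.276,.05],peg=[.542,-.243,.046]).items()])
```

```text
[ 0.3966 -0.2921  0.2006] [-89.9193   0.0222  14.473 ] [-36.3875  -3.339   -1.7413  91.6743   0.0338  39.1395] [-0.086   0.1138 -0.3215]
[('hub', array([393.5572, 213.6095])), ('peg', array([524.8549, 201.1292]))]
```

View pics/w1.png

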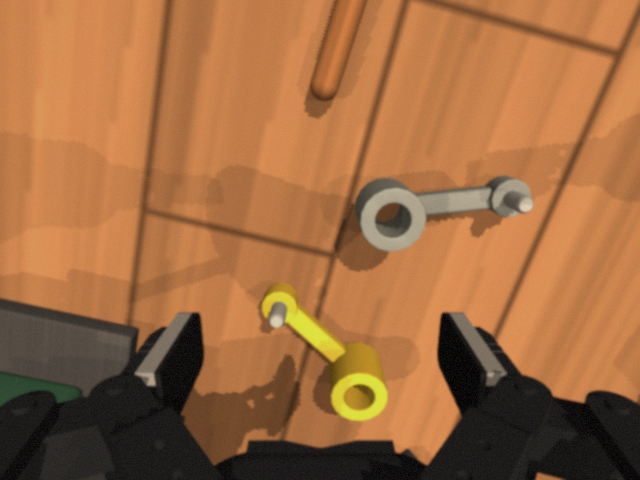

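The wrist picture shows the grey hub's top ring centred near (392,216) and its peg at (519,203). The yellow decoy hub is at (358,397), with its peg at (277,315).

Run:
```python
from h import *
h=onz("wrist",(392,216),.05);p=onz("wrist",(521,203),.046);print(h,p,np.linalg.norm((p-h)[:2]),np.degrees(np.arctan2(*(p-h)[1::-1])))
print("yellow",onz("wrist",(358,397),.05),onz("wrist",(277,313),.046),"rasp end",onz("wrist",(323,95),.01))
go([h[0],h[1],.075],20)
```

```text
[ 0.4484 -0.2783  0.05  ] [ 0.5399 -0.2454  0.046 ] 0.09714463551818468 19.738319454234396
yellow [ 0.4686 -0.4406  0.05  ] [ 0.3827 -0.381   0.046 ] rasp end [ 0.3768 -0.2072  0.01  ]
linear [0.1791 0.4188 0.0015] twist [-0.0009 -0.0628 -0.0002]
```

Request:
servo_tool:
  targets:
    - {"hand": 100,"linear": [0.179,0.4,0.0015],"twist": [0,-0.062,0]}
    - {"hand": 100,"linear": [0.179,0.4,0.0015],"twist": [0,-0.062,0]}
    - {"hand": 100,"linear": [0.179,0.4,0.0015],"twist": [0,-0.062,0]}
    - {"hand": 100,"linear": [0.179,0.595,0.0015],"twist": [0,-0.062,0]}
    - {"hand": 100,"linear": [0.179,0.595,0.0015],"twist": [0,-0.062,0]}
    - {"hand": 100,"linear": [0.179,0.595,0.0015],"twist": [0,-0.062,0]}
    - {"hand": 0,"linear": [0.179,0.595,0.0015],"twist": [0,-0.062,0]}
    - {"hand": 0,"linear": [0.179,0.595,0.0015],"twist": [0,-0.062,0]}
    - {"hand": 0,"linear": [0.179,0.595,0.0015],"twist": [0,-0.062,0]}
    - {"hand": 0,"linear": [0.179,0.595,0.0015],"twist": [0,-0.062,0]}
    - {"hand": 0,"linear": [0.179,0.595,0.0015],"twist": [0,-0.062,0]}
    - {"hand": 0,"linear": [0.179,0.595,0.0015],"twist": [0,-0.062,0]}

```text
time: 2.28
tcp_pos: [0.4496, -0.2792, 0.0249]
eef_rot: [-90.1, -0.1, 19.9]
force: [-0.6, 0.3, 6.0]
gripper_width: 0.0476
```

Run:
```python
from h import *
s=r.state();print(s['tcp_pos'],s['eef_rot'],s['qpos'],s['force'],s['ft_torque'],s['gripper_width'])
im=r.get_image("wrist");cv2.imwrite("pics/w2.png",im)
go([.512,.0,.2],0)
```

```text
[ 0.4496 -0.2792  0.0249] [-90.1224  -0.1309  19.8977] [-31.8592   3.1572 -14.7592  71.9065   0.0271  38.2433] [-0.6319  0.3174  6.0395] [-0.0244  0.2817  0.0343] 0.04758032175490032
linear [ 0.5138 -0.5841  0.8032] twist [0.0011 0.221  0.0017]
```

Request:
servo_tool:
  targets:
    - {"hand": 0,"linear": [0,-0.1,0],"twist": [0,0,0]}
    - {"hand": 0,"linear": [0,-0.25,0],"twist": [0,0,0]}
    - {"hand": 0,"linear": [0.0,-0.45,0],"twist": [0,0,0]}
    - {"hand": 0,"linear": [0.25,-0.58,0.3],"twist": [0,0.221,0]}
    - {"hand": 0,"linear": [0.5138,-0.58,0.803],"twist": [0,0.221,0]}
    - {"hand": 0,"linear": [0.5138,-0.58,0.803],"twist": [0,0.221,0]}
    - {"hand": 0,"linear": [0.5138,-0.58,0.803],"twist": [0,0.221,0]}
    - {"hand": 0,"linear": [0.5138,-0.58,0.803],"twist": [0,0.221,0]}
    - {"hand": 0,"linear": [0.5138,-0.58,0.803],"twist": [0,0.221,0]}
    - {"hand": 0,"linear": [0.5138,-0.58,0.803],"twist": [0,0.221,0]}
    - {"hand": 0,"linear": [0.5138,-0.58,0.803],"twist": [0,0.221,0]}

```text
time: 3.25
tcp_pos: [0.5129, 0.0045, 0.201]
eef_rot: [-90.0, -0.4, 0.2]
force: [-0.2, -0.6, -3.9]
gripper_width: 0.0477
```

Run:
```python
from h import *
s=r.state();print(s['tcp_pos'],s['eef_rot'],s['force'],s['ft_torque'],s['gripper_width'])
a=r.get_image("wrist");b=r.get_image("side");c=r.get_image("scene")
cv2.imwrite("pics/w3.png",a);cv2.imwrite("pics/sd3.png",b);cv2.imwrite("pics/sc3.png",c)
x,y=proj("side",[.517,.001,.15]).astype(int);u,v=proj("scene",[.517,.001,.15]).astype(int)
f=lambda i,x,y:cv2.resize(i[max(0,y-75):y+75,x-75:x+75],(400,400),interpolation=cv2.INTER_CUBIC)
print(x,y,u,v)
cv2.imwrite("pics/m3.png",np.hstack([cv2.resize(a,(533,400)),]) );cv2.imwrite("pics/m3b.png",np.hstack([f(b,x,y),f(c,u,v)]))
```

```text
[0.5129 0.0045 0.201 ] [-89.9807  -0.3528   0.1813] [-0.1844 -0.5634 -3.9061] [ 0.0233  0.0954 -0.011 ] 0.04768182981952084
337 208 321 185
```

View pics/m3b.png

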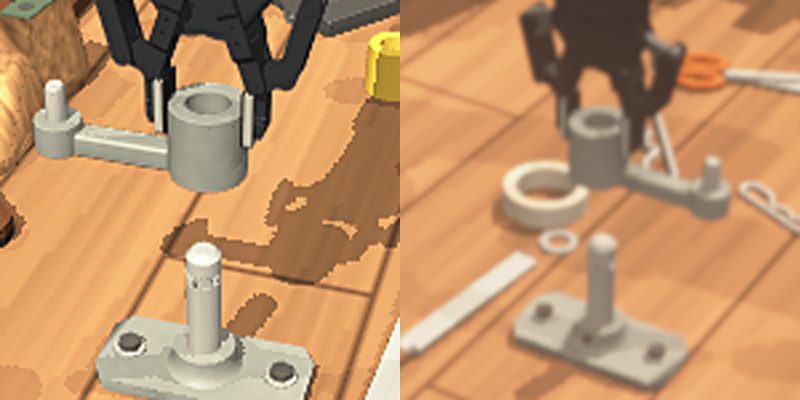

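View pics/w3.png

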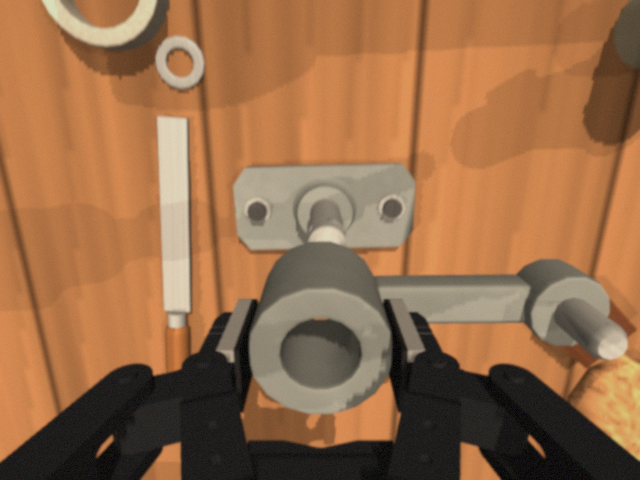

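The side and scene crops show the arm hanging level in the jaws above the post. The wrist picture shows the hub's top ring centred near (320,350) and the flange screws at (258,210) and (391,207).

Run:
```python
from h import *
s=r.state();R,t=pose(s)
h=onz("wrist",(320.5,350),.226);print("hub",h,"in tool",R.T@(h-t))
for q in [(250,350),(391,350),(320,287),(320,413)]: print(onz("wrist",q,.226))
a,b=[onz("wrist",q,.014) for q in((258,210),(391,207))];d=b-a;print(a,b,(a+b)/2,np.degrees(np.arctan2(d[1],d[0])),np.linalg.norm(d))
# flange corners via mask
im=cv2.imread("pics/w3.png");hsv=cv2.cvtColor(im,cv2.COLOR_BGR2HSV)
m=((hsv[...,1]<60)).astype(np.uint8);m[:155]=0;m[245:]=0;m[:,:225]=0;m[:,425:]=0
ys,xs=np.nonzero(m)
top=[(x,ys[xs==x].min()) for x in range(255,395,5) if (xs==x).any()]
W=np.array([onz("wrist",q,.012) for q in top]);k=np.polyfit(W[:,0],W[:,1],1);print("top edge yaw",np.degrees(np.arctan(k[0])),np.median(W[:,1]), W[[0,-1]])
rows=[(xs[ys==y].min(),xs[ys==y].max()) for y in range(190,235,5)];print(rows)
print(onz("wrist",(rows[3][0],205),.012),onz("wrist",(rows[3][1],205),.012))
print("post top",onz("wrist",(329,234),.111))
```

```text
hub [0.5125 0.0012 0.226 ] in tool [ 0.0004 -0.0263  0.0003]
[0.489  0.0011 0.226 ]
[0.5359 0.0012 0.226 ]
[0.5122 0.0241 0.226 ]
[ 0.5124 -0.0243  0.226 ]
[ 0.4614 -0.0032  0.014 ] [ 0.5722 -0.0004  0.014 ] [ 0.5168 -0.0018  0.014 ] 1.479912860029323 0.11090328498493496
top edge yaw 1.3305809952981285 0.03311757694404592 [[0.4602 0.0321 0.012 ]
 [0.5698 0.0341 0.012 ]]
[(np.int64(235), np.int64(413)), (np.int64(235), np.int64(412)), (np.int64(235), np.int64(412)), (np.int64(236), np.int64(412)), (np.int64(236), np.int64(411)), (np.int64(237), np.int64(411)), (np.int64(237), np.int64(411)), (np.int64(238), np.int64(410)), (np.int64(238), np.int64(410))]
[0.4429 0.0005 0.012 ] [0.5901 0.0009 0.012 ]
post top [0.5181 0.006  0.111 ]
```

Run:
```python
from h import *
s=r.state();print(s['tcp_pos'],s['eef_rot'],s['force'])
go([.5170,.0015,.146],0)
```

```text
[0.5122 0.0008 0.1997] [-90.0842  -0.2399   0.1309] [ 0.1254 -0.7847 -3.1343]
linear [0.0153 0.1792 0.0025] twist [0.0009 0.0015 0.0027]
```

Request:
servo_tool:
  targets:
    - {"hand": 0,"linear": [0.0155,0.1,0.0025],"twist": [0.001,0.0015,0.003]}
    - {"hand": 0,"linear": [0.0155,0.179,0.0025],"twist": [0.001,0.0015,0.003]}
    - {"hand": 0,"linear": [0.0155,0.179,0.0025],"twist": [0.001,0.0015,0.003]}
    - {"hand": 0,"linear": [0.0155,0.179,0.0025],"twist": [0.001,0.0015,0.003]}
    - {"hand": 0,"linear": [0.0155,0.179,0.0025],"twist": [0.001,0.0015,0.003]}

```text
time: 3.82
tcp_pos: [0.5173, 0.0006, 0.1476]
eef_rot: [-90.0, -0.0, -0.1]
force: [-0.7, -0.7, -2.9]
gripper_width: 0.0475
```

Run:
```python
from h import *
s=r.state();print(s['tcp_pos'],s['eef_rot'],s['force'])
a=r.get_image("wrist");b=r.get_image("side");c=r.get_image("scene")
cv2.imwrite("pics/w4.png",a)
# predict where hub bottom centre / post top should be
f=lambda i,x,y:cv2.resize(i[y-50:y+50,x-50:x+50],(400,400),interpolation=cv2.INTER_CUBIC)
x,y=proj("side",[.517,.001,.115]).astype(int);u,v=proj("scene",[.517,.001,.115]).astype(int)
cv2.imwrite("pics/m4.png",np.hstack([f(b,x,y),f(c,u,v)]));print(x,y,u,v)
go([.517,.0015,.054],0)
```

```text
[0.5173 0.0006 0.1476] [-90.0005  -0.0446  -0.082 ] [-0.6583 -0.685  -2.9227]
337 224 320 199
linear [-0.0029  0.3126  0.0014] twist [-0.     -0.0005  0.0012]
```

View pics/m4.png

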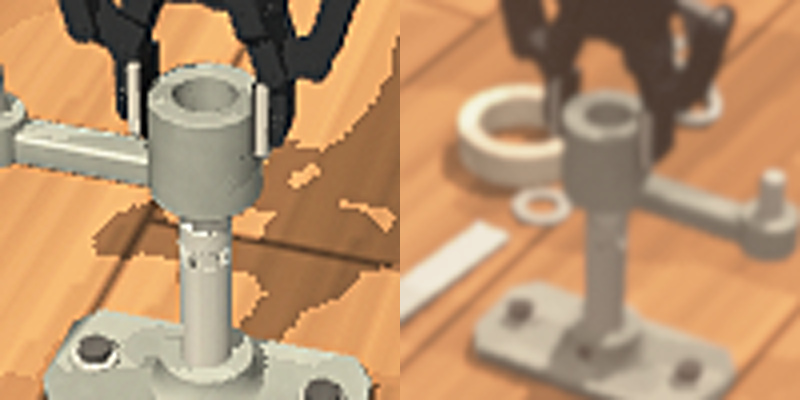

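Both views show the hub concentric over the post: side hub x≈205 against post x≈207, scene hub x≈605 against post x≈605. I'll lower it now.

Request:
servo_tool:
  targets:
    - {"hand": 0,"linear": [-0.003,0.04,0.002],"twist": [0,0,0.001]}
    - {"hand": 0,"linear": [-0.003,0.07,0.002],"twist": [0,0,0.001]}
    - {"hand": 0,"linear": [-0.003,0.1,0.002],"twist": [0,0,0.001]}
    - {"hand": 0,"linear": [-0.003,0.13,0.002],"twist": [0,0,0.001]}
    - {"hand": 0,"linear": [-0.003,0.13,0.002],"twist": [0,0,0.001]}

```text
time: 4.38
tcp_pos: [0.5162, 0.0019, 0.1062]
eef_rot: [-90.0, 0.1, -0.0]
force: [1.3, 0.7, -3.8]
gripper_width: 0.0473
```

Request:
servo_tool:
  targets:
    - {"hand": 0,"linear": [0,0.04,0],"twist": [0,0,0]}
    - {"hand": 0,"linear": [0,0.08,0],"twist": [0,0,0]}
    - {"hand": 0,"linear": [0,0.12,0],"twist": [0,0,0]}
    - {"hand": 0,"linear": [0,0.15,0],"twist": [0,0,0]}
    - {"hand": 0,"linear": [0,0.168,0],"twist": [0,0,0]}
    - {"hand": 0,"linear": [0,0.168,0],"twist": [0,0,0]}
    - {"hand": 0,"linear": [0,0.168,0],"twist": [0,0,0]}

```text
time: 4.97
tcp_pos: [0.516, 0.002, 0.0557]
eef_rot: [-90.0, 0.1, -0.0]
force: [1.7, 2.1, -3.7]
gripper_width: 0.0477
```

Request:
servo_tool:
  targets:
    - {"hand": 0,"linear": [0,0.006,0],"twist": [0,0,0]}
    - {"hand": 0,"linear": [0,0.006,0],"twist": [0,0,0]}

```text
time: 5.13
tcp_pos: [0.5162, 0.0019, 0.0548]
eef_rot: [-90.0, 0.1, -0.0]
force: [-2.3, 0.2, 4.7]
gripper_width: 0.0474
```

Request:
servo_tool:
  targets:
    - {"hand": 100,"linear": [0,0,0],"twist": [0,0,0]}
    - {"hand": 100,"linear": [0,0,0],"twist": [0,0,0]}
    - {"hand": 100,"linear": [0,0,0],"twist": [0,0,0]}
    - {"hand": 100,"linear": [0,0,0],"twist": [0,0,0]}
    - {"hand": 100,"linear": [0,0,0],"twist": [0,0,0]}
    - {"hand": 100,"linear": [0,-0.1,0],"twist": [0,0,0]}
    - {"hand": 100,"linear": [0,-0.2,0],"twist": [0,0,0]}
    - {"hand": 100,"linear": [0,-0.35,0],"twist": [0,-0.2,0]}
    - {"hand": 100,"linear": [0,-0.4,0],"twist": [0,-1,0]}
    - {"hand": 100,"linear": [0,-0.4,0],"twist": [0,-1,0]}
    - {"hand": 100,"linear": [0,-0.4,0],"twist": [0,-1,0]}
    - {"hand": 100,"linear": [0,-0.4,0],"twist": [0,-1,0]}
    - {"hand": 100,"linear": [0,-0.4,0],"twist": [0,-1,0]}
    - {"hand": 100,"linear": [0,-0.4,0],"twist": [0,-1,0]}
    - {"hand": 100,"linear": [0,-0.4,0],"twist": [0,-1,0]}
    - {"hand": 100,"linear": [0,-0.4,0],"twist": [0,-1,0]}
    - {"hand": 100,"linear": [0,-0.4,0],"twist": [0,-1,0]}
    - {"hand": 100,"linear": [0,-0.4,0],"twist": [0,-1,0]}
    - {"hand": 100,"linear": [0,-0.4,0],"twist": [0,-1,0]}
    - {"hand": 100,"linear": [0,-0.4,0],"twist": [0,-1,0]}

```text
time: 6.8
tcp_pos: [0.5164, 0.0019, 0.1747]
eef_rot: [-89.9, -0.0, 90.4]
force: [-0.9, 0.2, -0.0]
gripper_width: 0.0853
```

Run:
```python
from h import *
s=r.state();print(s['tcp_pos'],s['eef_rot'],s['qpos'],s['force'],s['gripper_width'])
a=r.get_image("wrist");b=r.get_image("side");c=r.get_image("scene")
cv2.imwrite("pics/w5.png",a);cv2.imwrite("pics/sd5.png",b);cv2.imwrite("pics/sc5.png",c)
for n in("side","scene"):print(n,proj(n,[.517,.0015,.08]),proj(n,[.517,.0015,.111]))
cc=lambda n,i:(lambda x,y:cv2.resize(i[y-30:y+30,x-20:x+20],(280,420),interpolation=cv2.INTER_CUBIC))(*proj(n,[.517,.0015,.095]).astype(int))
cv2.imwrite("pics/m5.png",np.hstack([cv2.resize(a,(560,420)),cc("side",b)]))
```

```text
[0.5164 0.0019 0.1747] [-89.9142  -0.0182  90.3691] [ 0.1971 -0.3387 -1.6816 88.743   0.018  -0.1721] [-0.9495  0.2155 -0.0069] 0.08527114191148706
side [337.7264 240.2467] [337.5995 226.595 ]
scene [320.5017 211.7674] [320.7777 200.4623]
```

View pics/m5.png

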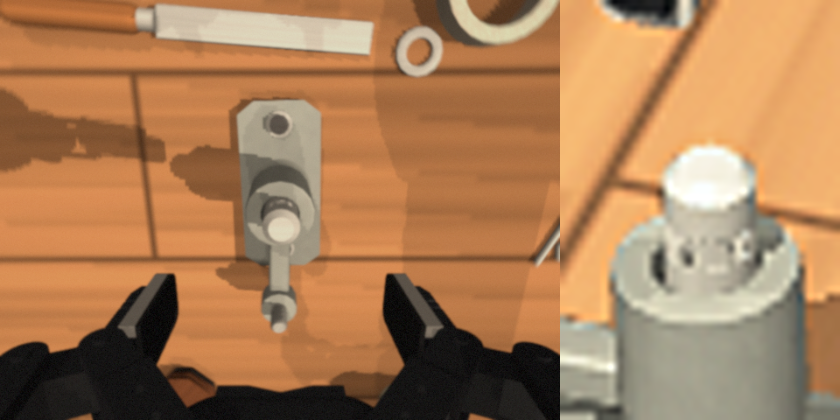

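The picture shows the hub down over the post, with the cross hole visible just above the hub rim and the arm pointing +x. Next I'll feel the post top with shut fingers.

Request:
servo_tool:
  targets:
    - {"hand": 0,"linear": [0,0.05,-0.003],"twist": [0,0,0]}
    - {"hand": 0,"linear": [0,0.1,-0.003],"twist": [0,0,0]}
    - {"hand": 0,"linear": [0,0.14,-0.003],"twist": [0,0,0]}
    - {"hand": 0,"linear": [0,0.165,-0.003],"twist": [0,0,0]}
    - {"hand": 0,"linear": [0,0.165,-0.003],"twist": [0,0,0]}
    - {"hand": 0,"linear": [0,0.165,-0.003],"twist": [0,0,0]}
    - {"hand": 0,"linear": [0,0.165,-0.003],"twist": [0,0,0]}

```text
time: 7.53
tcp_pos: [0.5175, 0.0019, 0.126]
eef_rot: [-90.0, -0.0, 89.8]
force: [0.1, 0.4, 0.7]
gripper_width: 0.0004
```

Run:
```python
from h import *
im=cv2.imread("pics/w5.png");hsv=cv2.cvtColor(im,cv2.COLOR_BGR2HSV);s=r.state();print(s['tcp_pos'],s['force'],s['gripper_width'])
s5=dict(s);s5['tcp_pos']=np.array([.5164,.0019,.1747]);s5['eef_rot']=np.array([-89.9142,-.0182,90.3691])
g=cv2.GaussianBlur(hsv[...,1],(5,5),0).astype(float)
L=[];Rr=[]
for y in range(135,275,5):
    row=g[y]<70; i=320
    xs=np.nonzero(row[255:385])[0]+255
    if y<290: L.append((xs.min(),y));Rr.append((xs.max(),y))
for nm,E in(("L",L),("R",Rr)):
    W=np.array([onz("wrist",q,.012,s5) for q in E]);
    k=np.polyfit(W[:,0],W[:,1],1);res=W[:,1]-np.polyval(k,W[:,0]);ok=abs(res)<.0015;k=np.polyfit(W[ok,0],W[ok,1],1);print(nm,np.degrees(np.arctan(k[0])),np.polyval(k,.517),ok.sum())
```

```text
[0.5175 0.0019 0.126 ] [0.1157 0.4383 0.733 ] 0.00041751029856770046
L 2.2776563205509417 -0.03268283963930528 28
R 1.6612501581585226 0.035129305398326045 28
```

Request:
servo_tool:
  targets:
    - {"hand": 0,"linear": [0,0.01,0],"twist": [0,0,0]}
    - {"hand": 0,"linear": [0,0.02,0],"twist": [0,0,0]}
    - {"hand": 0,"linear": [0,0.03,0],"twist": [0,0,0]}
    - {"hand": 0,"linear": [0,0.035,0],"twist": [0,0,0]}
    - {"hand": 0,"linear": [0,0.035,0],"twist": [0,0,0]}

```text
time: 7.95
tcp_pos: [0.5173, 0.0019, 0.115]
eef_rot: [-89.9, -0.0, 89.8]
force: [-0.4, 0.7, -0.9]
gripper_width: -0.0
```

Request:
servo_tool:
  targets:
    - {"hand": 0,"linear": [0,0.005,0],"twist": [0,0,0]}
    - {"hand": 0,"linear": [0,0.008,0],"twist": [0,0,0]}
    - {"hand": 0,"linear": [0,0.008,0],"twist": [0,0,0]}

```text
time: 8.2
tcp_pos: [0.5173, 0.0019, 0.1129]
eef_rot: [-89.9, -0.0, 89.8]
force: [-1.0, 0.9, 3.4]
gripper_width: -0.0001
```

Request:
servo_tool:
  targets:
    - {"hand": 0,"linear": [0,0.005,0],"twist": [0,0,0]}
    - {"hand": 0,"linear": [0,0.008,0],"twist": [0,0,0]}
    - {"hand": 0,"linear": [0,0.008,0],"twist": [0,0,0]}

```text
time: 8.45
tcp_pos: [0.5174, 0.0019, 0.1128]
eef_rot: [-90.1, -0.0, 89.8]
force: [-7.2, 0.0, 17.9]
gripper_width: -0.0001
```

Request:
servo_tool:
  targets:
    - {"hand": 0,"linear": [0,-0.04,0],"twist": [0,-0.024,0]}
    - {"hand": 55,"linear": [0,-0.1,0],"twist": [0,-0.024,0]}
    - {"hand": 55,"linear": [0,-0.1,0],"twist": [0,-0.024,0]}
    - {"hand": 55,"linear": [0,-0.1,0],"twist": [0,-0.024,0]}
    - {"hand": 55,"linear": [0,-0.1,0],"twist": [0,-0.024,0]}
    - {"hand": 55,"linear": [0,-0.03,0],"twist": [0,-0.024,0]}
    - {"hand": 55,"linear": [0,0.03,0],"twist": [0,-0.024,0]}
    - {"hand": 55,"linear": [0,0.06,0],"twist": [0,-0.024,0]}
    - {"hand": 55,"linear": [0,0.06,0],"twist": [0,-0.024,0]}
    - {"hand": 22,"linear": [0,0.06,0],"twist": [0,-0.024,0]}
    - {"hand": 22,"linear": [0,0.06,0],"twist": [0,-0.024,0]}
    - {"hand": 22,"linear": [0,0.06,0],"twist": [0,-0.024,0]}
    - {"hand": 22,"linear": [0,0.06,0],"twist": [0,-0.024,0]}
    - {"hand": 22,"linear": [0,0.06,0],"twist": [0,-0.024,0]}

```text
time: 9.62
tcp_pos: [0.5177, 0.0022, 0.0957]
eef_rot: [-90.1, -0.0, 92.0]
force: [-3.3, 2.5, 5.5]
gripper_width: 0.0214
```

Run:
```python
from h import *
s=r.state();print(s['tcp_pos'],s['eef_rot'],s['force'],s['ft_torque'],s['gripper_width'])
```

```text
[0.5177 0.0022 0.0957] [-90.1269  -0.0455  91.9911] [-3.3266  2.4982  5.46  ] [0.5609 0.5765 0.0313] 0.021448151345168375
```

Request:
servo_tool:
  targets:
    - {"hand": 20,"linear": [0.002,-0.001,0],"twist": [0,0,0]}
    - {"hand": 20,"linear": [0.002,-0.001,0],"twist": [0,0,0]}
    - {"hand": 20,"linear": [0.002,-0.001,0],"twist": [0,0,0]}

```text
time: 9.87
tcp_pos: [0.5177, 0.0023, 0.0958]
eef_rot: [-90.1, 0.0, 92.0]
force: [0.1, -3.4, -3.5]
gripper_width: 0.021
```

Run:
```python
from h import *
s=r.state();print(s['tcp_pos'],s['eef_rot'],s['force'],s['ft_torque'],s['gripper_width'])
# clip: side-image geometry, line of leg
f=lambda q:onz("side",(220+q[0]/4.4,360+q[1]/4.4),.003)
for q in [(97,27),(180,96),(262,163),(272,190),(237,215),(85,78),(183,165)]: print(q,f(q))
```

```text
[0.5177 0.0023 0.0958] [-90.1151   0.0156  91.9721] [ 0.0651 -3.3969 -3.4618] [-0.7391  0.0019 -0.0325] 0.02100733353379416
(97, 27) [0.593  0.2503 0.003 ]
(180, 96) [0.553  0.2665 0.003 ]
(262, 163) [0.5161 0.2811 0.003 ]
(272, 190) [0.5091 0.2891 0.003 ]
(237, 215) [0.5163 0.3008 0.003 ]
(85, 78) [0.5873 0.2703 0.003 ]
(183, 165) [0.5408 0.2899 0.003 ]
```

Run:
```python
from h import *
go([.526,.288,.15],68)
```

```text
linear [ 0.9508 -0.1807 -0.0609] twist [0.0013 0.2664 0.0001]
```

Request:
servo_tool:
  targets:
    - {"hand": 60,"linear": [0,0,0],"twist": [0,0,0]}
    - {"hand": 60,"linear": [0,0,0],"twist": [0,0,0]}
    - {"hand": 60,"linear": [0,0,0],"twist": [0,0,0]}
    - {"hand": 60,"linear": [0,-0.12,0],"twist": [0,0,0]}
    - {"hand": 60,"linear": [0,-0.24,0],"twist": [0,0,0]}
    - {"hand": 60,"linear": [0.2,-0.24,0],"twist": [0,0.1,0]}
    - {"hand": 60,"linear": [0.951,-0.18,-0.061],"twist": [0,0.266,0]}
    - {"hand": 60,"linear": [0.951,-0.18,-0.061],"twist": [0,0.266,0]}
    - {"hand": 60,"linear": [0.951,-0.18,-0.061],"twist": [0,0.266,0]}
    - {"hand": 60,"linear": [0.951,-0.18,-0.061],"twist": [0,0.266,0]}
    - {"hand": 60,"linear": [0.951,-0.18,-0.061],"twist": [0,0.266,0]}
    - {"hand": 60,"linear": [0.951,-0.18,-0.061],"twist": [0,0.266,0]}
    - {"hand": 60,"linear": [0.951,-0.18,-0.061],"twist": [0,0.266,0]}
    - {"hand": 60,"linear": [0.951,-0.18,-0.061],"twist": [0,0.266,0]}
    - {"hand": 60,"linear": [0.951,-0.18,-0.061],"twist": [0,0.266,0]}
    - {"hand": 60,"linear": [0.951,-0.18,-0.061],"twist": [0,0.266,0]}

```text
time: 11.2
tcp_pos: [0.5262, 0.2872, 0.1501]
eef_rot: [-90.1, -0.0, 68.0]
force: [0.1, -0.4, 0.9]
gripper_width: 0.0515
```

Run:
```python
from h import *
s=r.state();print(s['tcp_pos'],s['eef_rot'],s['force'],s['gripper_width'])
a=r.get_image("wrist");cv2.imwrite("pics/w6.png",a)
hsv=cv2.cvtColor(a,cv2.COLOR_BGR2HSV);m=((hsv[...,1]<70)&(hsv[...,2]>120)).astype(np.uint8)
u,v=proj("wrist",[.545,.28,.003],s);print(u,v)
n,l,st,ce=cv2.connectedComponentsWithStats(m)
for i in range(1,n):
    if st[i,4]>200:print(i,st[i],ce[i])
```

```text
[0.5262 0.2872 0.1501] [-90.1227  -0.0352  67.9937] [ 0.0729 -0.4484  0.9092] 0.05147186932764321
321.7573191755895 243.7278798539908
2 [   0    0  102  127 4161] [63.9957 74.8866]
3 [ 211    0  114  137 3900] [263.0944  67.0174]
4 [ 580    0   49   77 1742] [605.1441  35.9328]
5 [607   0  33  45 769] [628.1664  15.026 ]
79 [   0  126   56   54 1590] [ 26.8428 151.9566]
80 [ 306  196   34  119 1669] [319.115  250.3541]
81 [   0  305   72  112 4244] [ 28.939  368.1631]
86 [  0 420  19  35 391] [  6.4885 439.0512]
89 [464 453  37  27 491] [482.3055 471.7943]
```

View pics/w6.png

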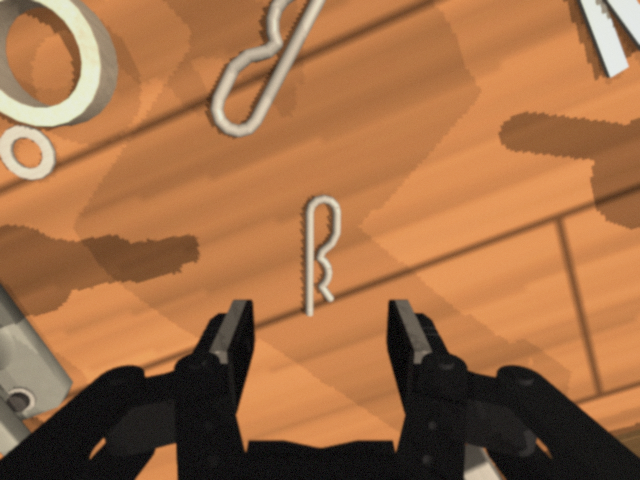

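The wrist picture shows the smaller clip with its eye at (323,205), leg tip at (310,315) and bow to the right. The bigger clip is at (265,65).

Run:
```python
from h import *
a=cv2.imread("pics/w6.png");s=r.state()
hsv=cv2.cvtColor(a,cv2.COLOR_BGR2HSV);m=((hsv[...,1]<70)&(hsv[...,2]>120)).astype(np.uint8)
n,l,st,ce=cv2.connectedComponentsWithStats(m)
R,t=pose(s)
def T(u,v): return (R.T@(onz("wrist",(u,v),.003,s)-t))[[0,2]]*1000
c=l==80;ys,xs=np.nonzero(c)
for y in range(196,316,6):
    x=np.nonzero(c[y])[0]; 
    gaps=np.nonzero(np.diff(x)>1)[0]
    segs=np.split(x,gaps+1);print(y,[np.concatenate([T(g[0]-.5,y),T(g[-1]+.5,y)[:1]]) for g in segs])
print("ext",T(323,195.5),T(310,315.5))
```

```text
196 [array([-2.1394, 16.841 ,  4.4226])]
202 [array([-8.7315, 12.3656, 11.0461])]
208 [array([-10.2337,   7.8557,  -5.8181]), array([ 7.4287,  7.8814, 13.3159])]
214 [array([-11.7499,   3.3034,  -6.5742]), array([ 8.9529,  3.3336, 13.389 ])]
220 [array([-11.7946,  -1.2897,  -6.5946]), array([ 9.0057, -1.2593, 13.4626])]
226 [array([-11.8397,  -5.9263,  -6.6151]), array([ 8.3126, -5.8968, 13.5369])]
232 [array([-11.8852, -10.607 ,  -6.6358]), array([  8.3627, -10.5774,  13.6119])]
238 [array([-11.931 , -15.3324,  -6.6566]), array([  6.9064, -15.3047,  12.1806])]
244 [array([-11.9773, -20.1029,  -6.6776]), array([  3.1647, -20.0807,   9.9784])]
250 [array([-12.0239, -24.9192,  -5.9381]), array([ -1.3737, -24.9037,   4.7122])]
256 [array([-12.0709, -29.7818,  -5.9558]), array([ -3.6626, -29.7697,   1.6882])]
262 [array([-12.1183, -34.6914,  -6.7417]), array([ -1.3651, -34.6759,   5.5477])]
268 [array([-12.1661, -39.6486,  -6.7634]), array([  1.7266, -39.6284,   7.1292])]
274 [array([-12.2143, -44.6539,  -6.7853]), array([  2.5216, -44.6325,   7.9505])]
280 [array([-12.2629, -49.708 ,  -6.8074]), array([  0.9863, -49.6889,   6.4418])]
286 [array([-11.5287, -54.8105,  -6.8296]), array([ -2.1305, -54.797 ,   4.135 ])]
292 [array([-12.3613, -59.9651,  -6.8521]), array([  0.2313, -59.9471,   6.5276])]
298 [array([-12.4112, -65.1695,  -6.8747]), array([  3.4075, -65.1465,   9.7348])]
304 [array([-12.4615, -70.4252,  -6.8975])]
310 [array([-12.5122, -75.733 ,  -6.9205])]
ext [ 1.1403 17.216 ] [ -8.948  -80.6399]
```

Width is 25.3 mm and length 97.8 mm, so it is the right clip. Going down over its eye.

Request:
servo_tool:
  targets:
    - {"hand": 42,"linear": [0.003,0.1,-0.014],"twist": [0,0,0]}
    - {"hand": 42,"linear": [0.003,0.23,-0.014],"twist": [0,0,0]}
    - {"hand": 42,"linear": [0.003,0.35,-0.014],"twist": [0,0,0]}
    - {"hand": 42,"linear": [0.003,0.44,-0.014],"twist": [0,0,0]}
    - {"hand": 42,"linear": [0.003,0.467,-0.014],"twist": [0,0,0]}
    - {"hand": 42,"linear": [0.003,0.48,-0.014],"twist": [0,0,0]}
    - {"hand": 42,"linear": [0.003,0.48,-0.014],"twist": [0,0,0]}
    - {"hand": 42,"linear": [0.003,0.48,-0.014],"twist": [0,0,0]}

```text
time: 11.92
tcp_pos: [0.5321, 0.2862, 0.0085]
eef_rot: [-90.2, -0.2, 67.9]
force: [0.7, 0.3, -0.7]
gripper_width: 0.0361
```

Request:
servo_tool:
  targets:
    - {"hand": 42,"linear": [0,0.007,0],"twist": [0,0,0]}
    - {"hand": 42,"linear": [0,0.014,0],"twist": [0,0,0]}
    - {"hand": 42,"linear": [0,0.014,0],"twist": [0,0,0]}

```text
time: 12.17
tcp_pos: [0.5326, 0.2865, 0.0052]
eef_rot: [-90.3, -0.2, 67.9]
force: [0.9, 0.2, -0.3]
gripper_width: 0.0359
```

Request:
servo_tool:
  targets:
    - {"hand": 42,"linear": [0,0.008,0.007],"twist": [0.003,0,0.002]}
    - {"hand": 42,"linear": [0,0.012,0.007],"twist": [0.003,0,0.002]}
    - {"hand": 42,"linear": [0,0.012,0.007],"twist": [0.003,0,0.002]}

```text
time: 12.42
tcp_pos: [0.5305, 0.2874, 0.0014]
eef_rot: [-90.0, -0.0, 67.9]
force: [0.4, 0.3, -1.1]
gripper_width: 0.036
```

Request:
servo_tool:
  targets:
    - {"hand": 42,"linear": [0,0.006,0],"twist": [0,0,0]}
    - {"hand": 42,"linear": [0,0.01,0],"twist": [0,0,0]}
    - {"hand": 42,"linear": [0,0.01,0],"twist": [0,0,0]}

```text
time: 12.67
tcp_pos: [0.5305, 0.2875, -0.001]
eef_rot: [-90.0, -0.1, 67.9]
force: [-2.3, -1.3, 7.7]
gripper_width: 0.0357
```

Request:
servo_tool:
  targets:
    - {"hand": 42,"linear": [0,-0.006,0],"twist": [0,0,0]}
    - {"hand": 42,"linear": [0,-0.006,0],"twist": [0,0,0]}
    - {"hand": 0,"linear": [0,-0.006,0],"twist": [0,0,0]}
    - {"hand": 0,"linear": [0,-0.006,0],"twist": [0,0,0]}
    - {"hand": 0,"linear": [0,-0.006,0],"twist": [0,0,0]}
    - {"hand": 0,"linear": [0,-0.006,0],"twist": [0,0,0]}

```text
time: 13.17
tcp_pos: [0.5308, 0.2876, 0.0012]
eef_rot: [-90.0, -0.1, 67.9]
force: [-0.0, -0.6, 5.6]
gripper_width: 0.0228
```

Run:
```python
from h import *
s=r.state();print(s['tcp_pos'],s['eef_rot'],s['force'],s['gripper_width'])
a=r.get_image("wrist");cv2.imwrite("pics/w7.png",a)
go([.40,.012,.19],92)
```

```text
[0.5308 0.2876 0.0012] [-90.0453  -0.0999  67.9363] [-0.0455 -0.6061  5.6312] 0.02280152717835706
linear [-1.0141 -0.6311  0.0583] twist [ 0.0007 -0.2674  0.0009]
```

Request:
servo_tool:
  targets:
    - {"hand": 0,"linear": [0,-0.05,0],"twist": [0,0,0]}
    - {"hand": 0,"linear": [0,-0.15,0],"twist": [0,0,0]}
    - {"hand": 0,"linear": [0,-0.28,0],"twist": [0,0,0]}
    - {"hand": 0,"linear": [0,-0.4,0],"twist": [0,0,0]}
    - {"hand": 0,"linear": [-0.1,-0.5,0.01],"twist": [0,-0.03,0]}
    - {"hand": 0,"linear": [-0.22,-0.58,0.02],"twist": [0,-0.08,0]}
    - {"hand": 0,"linear": [-0.35,-0.6,0.03],"twist": [0,-0.13,0]}
    - {"hand": 0,"linear": [-0.48,-0.6,0.04],"twist": [0,-0.18,0]}
    - {"hand": 0,"linear": [-0.61,-0.6,0.05],"twist": [0,-0.23,0]}
    - {"hand": 0,"linear": [-0.74,-0.6,0.058],"twist": [0,-0.267,0]}
    - {"hand": 0,"linear": [-0.86,-0.6,0.058],"twist": [0,-0.267,0]}
    - {"hand": 0,"linear": [-0.95,-0.6,0.058],"twist": [0,-0.267,0]}
    - {"hand": 0,"linear": [-1.0,-0.6,0.058],"twist": [0,-0.267,0]}
    - {"hand": 0,"linear": [-1.0,-0.6,0.058],"twist": [0,-0.267,0]}
    - {"hand": 0,"linear": [-1.0,-0.6,0.058],"twist": [0,-0.267,0]}

```text
time: 14.47
tcp_pos: [0.4016, 0.0154, 0.1805]
eef_rot: [-90.1, -0.1, 91.9]
force: [-0.0, 0.6, -0.4]
gripper_width: 0.0229
```

Run:
```python
from h import *
s=r.state();print(s['tcp_pos'],s['eef_rot'],s['force'],s['gripper_width'])
a=r.get_image("wrist");b=r.get_image("side");cv2.imwrite("pics/w8.png",a);cv2.imwrite("pics/sd8.png",b)
x,y=proj("side",[.45,.012,.17]).astype(int)
cv2.imwrite("pics/m8.png",np.hstack([cv2.resize(a[180:480,120:520],(480,360)),cv2.resize(b[y-60:y+60,x-50:x+50],(300,360),interpolation=cv2.INTER_CUBIC)]))
go([.4189,.0088,.105],92)
```

```text
[0.4016 0.0154 0.1805] [-90.092   -0.079   91.8528] [-0.0114  0.5631 -0.3917] 0.022862098624755644
linear [-0.0272  0.2515 -0.0555] twist [ 0.0007 -0.0004  0.0009]
```

View pics/m8.png

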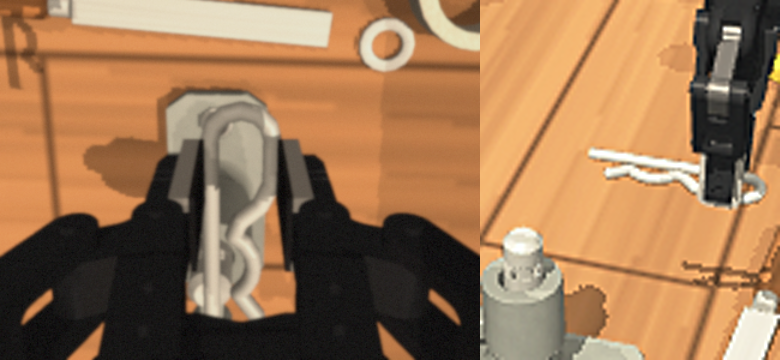

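The crops show the clip held level by the eye, with the leg on the left. The leg tip is at crop (590,153) in the side view, and the hole mouth shows on the post below. I'll check the tip height with the side ray.

Run:
```python
from h import *
s=r.state();print(s['tcp_pos'])
s={**s,'tcp_pos':np.array([.4016,.0154,.1805])}
R,t=pose(s)
exp=lambda z,dz=0:t+R@np.array([-.010,-.0018+dz,z])
b=cv2.imread("pics/sd8.png");x0,y0=proj("side",[.45,.012,.17]).astype(int)-[50,60];print(x0,y0)
hsv=cv2.cvtColor(b,cv2.COLOR_BGR2HSV);m=(hsv[...,1]<90)&(hsv[...,2]>150)
print("exp tip",exp(-.076),proj("side",exp(-.076)),"mid",proj("side",exp(-.040)))
tip=proj("side",exp(-.076))
for x in range(int(x0)+34,int(x0)+75,4):
    y=np.nonzero(m[y0+40:y0+62,x])[0]+y0+40
    g=np.split(y,np.nonzero(np.diff(y)>1)[0]+1)[0]
    if len(g)==0: print(x,'-');continue
    c,v=ray("side",(x,g.mean()));n=R[:,0];k=((exp(0)-c)@n)/(v@n);X=c+v*k;print(x,g.mean(),len(g),"tool",(R.T@(X-t))*1000)
```

```text
[0.4019 0.0163 0.1804]
324 148
exp tip [0.4779 0.008  0.1824] [358.8685 198.4572] mid [380.5999 201.7434]
358 -
362 198.5 4 tool [-10.      -2.6364 -70.7841]
366 199.5 4 tool [-10.      -1.8689 -64.0957]
370 200.0 3 tool [-10.      -2.0716 -57.4656]
374 202.5 8 tool [-10.       1.5975 -50.692 ]
378 201.0 3 tool [-10.      -2.4743 -44.297 ]
382 202.0 3 tool [-10.      -1.7138 -37.7043]
386 202.5 4 tool [-10.      -1.9153 -31.1902]
390 204.5 6 tool [-10.       0.7609 -24.5136]
394 203.5 4 tool [-10.      -2.3159 -18.2511]
398 204.5 10 tool [-10.      -1.5621 -11.7517]
```

Request:
servo_tool:
  targets:
    - {"hand": 0,"linear": [-0.025,0.1,0.0],"twist": [0,-0.001,0]}
    - {"hand": 0,"linear": [-0.025,0.2,-0.02],"twist": [0,-0.001,0]}
    - {"hand": 0,"linear": [-0.025,0.298,-0.05],"twist": [0,-0.001,0]}
    - {"hand": 0,"linear": [-0.025,0.298,-0.055],"twist": [0,-0.001,0]}
    - {"hand": 0,"linear": [-0.025,0.298,-0.055],"twist": [0,-0.001,0]}
    - {"hand": 0,"linear": [-0.025,0.298,-0.055],"twist": [0,-0.001,0]}
    - {"hand": 0,"linear": [-0.025,0.298,-0.055],"twist": [0,-0.001,0]}

```text
time: 15.15
tcp_pos: [0.4195, 0.0098, 0.093]
eef_rot: [-90.2, -0.1, 92.1]
force: [0.4, 1.2, 0.1]
gripper_width: 0.0232
```

```bash
cat >> h.py <<'E'
def rel():
    "TCP along stand x from post, lateral error of leg from hole line, leg height error"
    s=r.state();u=np.array([np.cos(np.radians(2)),np.sin(np.radians(2))]);v=np.array([-u[1],u[0]])
    d=s['tcp_pos'][:2]-np.array([.5172,.00225])
    print("t",s['time'],"along",d@u*1000,"lat",d@v*1000-10,"z",(s['tcp_pos'][2]-.0911)*1000,s['eef_rot'],s['force'],s['ft_torque'])
E
python3 - <<'E'
from h import *
rel()
E
```

```text
t 15.15 along -97.33463440506219 lat 0.9852562254925896 z 1.8904756349596152 [-90.1929  -0.081   92.0963] [0.3803 1.2123 0.0678] [0.01   0.0223 0.041 ]
```

Request:
servo_tool:
  targets:
    - {"hand": 0,"linear": [-0.0033,0.0063,0],"twist": [0.002,0,0.001]}
    - {"hand": 0,"linear": [-0.0033,0.0063,0],"twist": [0.002,0,0.001]}
    - {"hand": 0,"linear": [-0.0033,0.0063,0],"twist": [0.002,0,0.001]}

```text
time: 15.4
tcp_pos: [0.4199, 0.0089, 0.0919]
eef_rot: [-90.1, 0.0, 92.1]
force: [-0.5, -0.2, -1.1]
gripper_width: 0.0228
```

Run:
```python
from h import *
rel()
```

```text
t 15.4 along -96.96434988579564 lat 0.01262506177988243 z 0.8464546186107286 [-90.0885   0.0103  92.097 ] [-0.4685 -0.2235 -1.0743] [-0.0059  0.0337  0.0031]
```

Request:
servo_tool:
  targets:
    - {"hand": 0,"linear": [0,0.004,-0.008],"twist": [0.001,0,0]}
    - {"hand": 0,"linear": [0,0.004,-0.016],"twist": [0.001,0,0]}
    - {"hand": 0,"linear": [0,0.004,-0.022],"twist": [0.001,0,0]}
    - {"hand": 0,"linear": [0,0.004,-0.022],"twist": [0.001,0,0]}

```text
time: 15.73
tcp_pos: [0.4269, 0.0091, 0.0907]
eef_rot: [-90.0, 0.0, 92.1]
force: [-0.5, -0.3, -0.7]
gripper_width: 0.0227
```

Run:
```python
from h import *
rel();a=r.get_image("side");b=r.get_image("scene");c=r.get_image("wrist");cv2.imwrite("pics/w9.png",c)
f=lambda n,i:(lambda x,y:cv2.resize(i[y-20:y+25,x-20:x+20],(400,450),interpolation=cv2.INTER_CUBIC))(*proj(n,[.505,.0015,.093]).astype(int))
cv2.imwrite("pics/m9.png",np.hstack([f("side",a),f("scene",b)]))
```

```text
t 15.7333 along -90.0188113990156 lat -0.002336374458046464 z -0.3952934825971338 [-89.9972   0.0107  92.0936] [-0.4636 -0.2775 -0.671 ] [ 0.0232  0.0088 -0.0389]
```

View pics/m9.png

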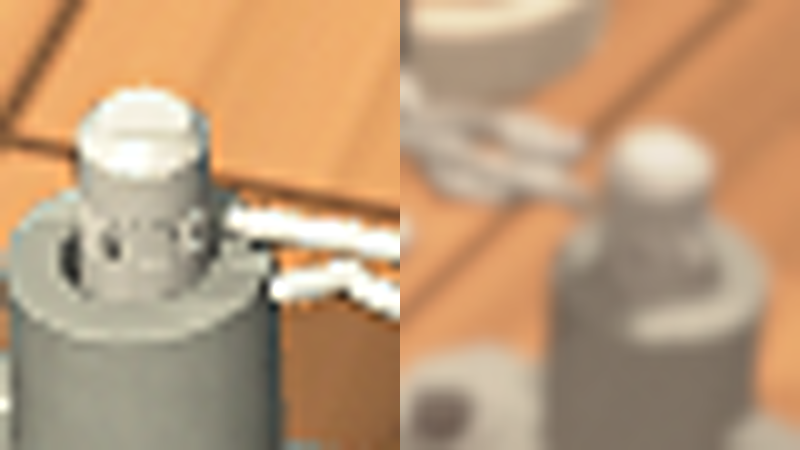

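Run:
```python
from h import *
o=proj("side",[.505,.0015,.093]).astype(int)-[20,20]
P_=lambda X:(proj("side",X)-o)*10
ax=np.array([.5172,.00225])
for z in (.086,.09,.093,.096): print("mouth-",z,P_([ax[0]-.012,ax[1]-.0004,z]),"mouth+",P_([ax[0]+.012,ax[1]+.0004,z]))
print("top",P_([*ax,.113]),"hub top",P_([*ax,.08]),"tip",P_([.4269+.0755,.0017,.0927]),P_([.4269+.065,.0014,.0927]))
for y in(-.012,.012):print(P_([ax[0],ax[1]+y,.08]))
```

```text
mouth- 0.086 [199.1895 240.0817] mouth+ [ 70.6213 217.6749]
mouth- 0.09 [199.2189 222.6401] mouth+ [ 70.2563 200.2882]
mouth- 0.093 [199.241 209.488] mouth+ [ 69.9811 187.178 ]
mouth- 0.096 [199.2633 196.2748] mouth+ [ 69.7046 174.0072]
top [133.5147 109.1759] hub top [134.9295 254.7606] tip [214.5301 213.2404] [271.6629 223.2873]
[155.2057 215.1226]
[114.2085 295.268 ]
```

The hole band and leg tip agree with z≈0.093 within about 1 mm. Advancing gently, with z corrected.

Request:
servo_tool:
  targets:
    - {"hand": 0,"linear": [0,-0.0012,-0.004],"twist": [0,0,0]}
    - {"hand": 0,"linear": [0,-0.0012,-0.008],"twist": [0,0,0]}
    - {"hand": 0,"linear": [0,-0.0012,-0.012],"twist": [0,0,0]}

```text
time: 16.13
tcp_pos: [0.4302, 0.0092, 0.0911]
eef_rot: [-90.0, 0.0, 92.1]
force: [-0.2, 0.3, -0.9]
gripper_width: 0.023
```

Request:
servo_tool:
  targets:
    - {"hand": 0,"linear": [0,0,-0.003],"twist": [0,0,0]}
    - {"hand": 0,"linear": [0,0,-0.006],"twist": [0,0,0]}

```text
time: 16.3
tcp_pos: [0.4321, 0.0093, 0.0911]
eef_rot: [-90.0, 0.0, 92.1]
force: [0.0, 0.4, -0.7]
gripper_width: 0.0227
```

Run:
```python
from h import *
rel()
```

```text
t 16.3 along -84.77075850041176 lat 0.019428513171886763 z -0.02568190009315241 [-89.9882   0.0109  92.0973] [ 0.0087  0.4464 -0.6694] [ 0.0056 -0.0123 -0.0143]
```

Request:
servo_tool:
  targets:
    - {"hand": 0,"linear": [0,0,-0.005],"twist": [0,0,0]}
    - {"hand": 0,"linear": [0,0,-0.01],"twist": [0,0,0]}

```text
time: 16.47
tcp_pos: [0.4353, 0.0094, 0.0911]
eef_rot: [-90.0, 0.0, 92.1]
force: [0.1, -0.6, -0.4]
gripper_width: 0.0228
```

Request:
servo_tool:
  targets:
    - {"hand": 0,"linear": [0,0,-0.005],"twist": [0,0,0]}
    - {"hand": 0,"linear": [0,0,-0.01],"twist": [0,0,0]}

```text
time: 16.63
tcp_pos: [0.4385, 0.0095, 0.091]
eef_rot: [-90.0, 0.0, 92.1]
force: [-0.0, -0.6, 0.1]
gripper_width: 0.0226
```

Request:
servo_tool:
  targets:
    - {"hand": 0,"linear": [0,0,-0.005],"twist": [0,0,0]}
    - {"hand": 0,"linear": [0,0,-0.01],"twist": [0,0,0]}

```text
time: 16.8
tcp_pos: [0.4417, 0.0097, 0.091]
eef_rot: [-90.0, 0.0, 92.1]
force: [0.2, -0.4, 0.0]
gripper_width: 0.023
```

Run:
```python
from h import *
rel()
```

```text
t 16.8 along -75.23872743352705 lat 0.055244501144557034 z -0.08266741295843982 [-89.9867   0.0101  92.0983] [ 0.175  -0.3544  0.0284] [-0.0429  0.0053 -0.0166]
```

The leg is about 12 mm into the hole with no resistance. Continuing toward bow contact.

Request:
servo_tool:
  targets:
    - {"hand": 0,"linear": [0,0,-0.008],"twist": [0,0,0]}
    - {"hand": 0,"linear": [0,0,-0.016],"twist": [0,0,0]}
    - {"hand": 0,"linear": [0,0,-0.024],"twist": [0,0,0]}

```text
time: 17.05
tcp_pos: [0.4491, 0.0099, 0.091]
eef_rot: [-90.0, 0.0, 92.1]
force: [-0.2, 0.5, 0.3]
gripper_width: 0.0227
```

Request:
servo_tool:
  targets:
    - {"hand": 0,"linear": [0,0,-0.006],"twist": [0,0,0]}
    - {"hand": 0,"linear": [0,0,-0.012],"twist": [0,0,0]}

```text
time: 17.22
tcp_pos: [0.453, 0.0101, 0.091]
eef_rot: [-90.0, 0.0, 92.1]
force: [-0.7, 0.0, -0.9]
gripper_width: 0.0228
```

Run:
```python
from h import *
rel()
```

```text
t 17.2167 along -63.89116254148619 lat 0.07468010086771137 z -0.1032822812493811 [-89.9886   0.0121  92.1005] [-0.6906  0.0452 -0.9112] [ 0.0299 -0.0019  0.004 ]
```

Small steps now, watching the axial force.

Request:
servo_tool:
  targets:
    - {"hand": 0,"linear": [0,0,-0.004],"twist": [0,0,0]}
    - {"hand": 0,"linear": [0,0,-0.008],"twist": [0,0,0]}

```text
time: 17.38
tcp_pos: [0.4552, 0.0103, 0.0909]
eef_rot: [-89.9, -0.0, 92.1]
force: [-1.9, 2.6, -0.1]
gripper_width: 0.0225
```

Request:
servo_tool:
  targets:
    - {"hand": 0,"linear": [0,0,-0.004],"twist": [0,0,0]}
    - {"hand": 0,"linear": [0,0,-0.008],"twist": [0,0,0]}

```text
time: 17.55
tcp_pos: [0.457, 0.0108, 0.0906]
eef_rot: [-89.9, -0.1, 92.1]
force: [-5.4, 3.3, 0.1]
gripper_width: 0.023
```

Request:
servo_tool:
  targets:
    - {"hand": 0,"linear": [0,0,-0.004],"twist": [0,0,0]}
    - {"hand": 0,"linear": [0,0,-0.008],"twist": [0,0,0]}

```text
time: 17.72
tcp_pos: [0.4583, 0.011, 0.0901]
eef_rot: [-89.7, -0.1, 92.1]
force: [-6.7, 3.3, 1.2]
gripper_width: 0.023
```

Request:
servo_tool:
  targets:
    - {"hand": 0,"linear": [-0.001,-0.0025,-0.005],"twist": [-0.003,0,0]}
    - {"hand": 0,"linear": [-0.001,-0.0025,-0.01],"twist": [-0.003,0,0]}

```text
time: 17.88
tcp_pos: [0.46, 0.0111, 0.0903]
eef_rot: [-89.8, -0.1, 92.2]
force: [-6.4, 3.0, 0.0]
gripper_width: 0.0231
```

Request:
servo_tool:
  targets:
    - {"hand": 0,"linear": [-0.001,-0.002,-0.005],"twist": [-0.003,0,0]}
    - {"hand": 0,"linear": [-0.001,-0.002,-0.01],"twist": [-0.003,0,0]}

```text
time: 18.05
tcp_pos: [0.4622, 0.0112, 0.0905]
eef_rot: [-90.0, -0.2, 92.2]
force: [-3.3, 3.9, -0.3]
gripper_width: 0.0231
```

Run:
```python
from h import *
rel()
```

```text
t 18.05 along -54.63228772824719 lat 0.8204918419206866 z -0.5715982436610562 [-89.9731  -0.1638  92.1779] [-3.2917  3.8602 -0.2875] [0.5906 0.743  0.1505]
```

Request:
servo_tool:
  targets:
    - {"hand": 0,"linear": [-0.002,-0.002,-0.005],"twist": [0,0,0.001]}
    - {"hand": 0,"linear": [-0.002,-0.002,-0.01],"twist": [0,0,0.001]}

```text
time: 18.22
tcp_pos: [0.4649, 0.011, 0.091]
eef_rot: [-89.9, -0.1, 92.2]
force: [-3.5, 4.3, -0.5]
gripper_width: 0.0228
```

Request:
servo_tool:
  targets:
    - {"hand": 0,"linear": [-0.002,-0.001,-0.005],"twist": [0,0,0.001]}
    - {"hand": 0,"linear": [-0.002,-0.001,-0.01],"twist": [0,0,0.001]}

```text
time: 18.38
tcp_pos: [0.4681, 0.011, 0.0913]
eef_rot: [-89.9, -0.1, 92.2]
force: [-1.2, 3.3, -1.1]
gripper_width: 0.023
```

Run:
```python
from h import *
rel()
```

```text
t 18.3833 along -48.774126406923024 lat 0.4966362582406596 z 0.21289957361006473 [-89.9199  -0.0868  92.2424] [-1.1572  3.3465 -1.1135] [0.9992 0.2481 0.2013]
```

Request:
servo_tool:
  targets:
    - {"hand": 0,"linear": [-0.001,0,-0.005],"twist": [0,0,0]}
    - {"hand": 0,"linear": [-0.001,0,-0.01],"twist": [0,0,0]}

```text
time: 18.55
tcp_pos: [0.4716, 0.0111, 0.0915]
eef_rot: [-90.0, -0.1, 92.3]
force: [-0.3, 4.2, 0.1]
gripper_width: 0.023
```

Request:
servo_tool:
  targets:
    - {"hand": 0,"linear": [-0.001,0,-0.004],"twist": [0,0,0]}
    - {"hand": 0,"linear": [-0.001,0,-0.008],"twist": [0,0,0]}

```text
time: 18.72
tcp_pos: [0.4746, 0.011, 0.0917]
eef_rot: [-90.0, -0.1, 92.3]
force: [1.5, 3.3, -0.6]
gripper_width: 0.0227
```

Request:
servo_tool:
  targets:
    - {"hand": 0,"linear": [0,0,-0.003],"twist": [0,0,0]}
    - {"hand": 0,"linear": [0,0,-0.006],"twist": [0,0,0]}

```text
time: 18.88
tcp_pos: [0.4768, 0.011, 0.0918]
eef_rot: [-90.1, -0.1, 92.3]
force: [1.0, 2.1, -0.5]
gripper_width: 0.0227
```

Run:
```python
from h import *
rel()
```

```text
t 18.8833 along -40.055431090697034 lat 0.15487528322681854 z 0.7075485704798601 [-90.0604  -0.1127  92.2645] [ 1.0303  2.1212 -0.5405] [ 0.5565 -0.161   0.1974]
```

Request:
servo_tool:
  targets:
    - {"hand": 0,"linear": [0,0.001,-0.003],"twist": [0,0,0]}
    - {"hand": 0,"linear": [0,0.001,-0.004],"twist": [0,0,0]}
    - {"hand": 0,"linear": [0,0.001,-0.004],"twist": [0,0,0]}

```text
time: 19.13
tcp_pos: [0.4782, 0.0109, 0.0916]
eef_rot: [-90.1, -0.1, 92.3]
force: [0.2, 2.3, -0.4]
gripper_width: 0.0231
```

Run:
```python
from h import *
rel()
```

```text
t 19.1333 along -38.714460484898254 lat 0.014472602950196034 z 0.45073824653572847 [-90.0715  -0.0965  92.2571] [ 0.2323  2.2737 -0.4415] [ 0.4798 -0.292   0.0727]
```

Axial force is about zero at the home position, so I'll release and lift.

Request:
servo_tool:
  targets:
    - {"hand": 60,"linear": [0,0,0],"twist": [0,0,0]}
    - {"hand": 60,"linear": [0,0,0],"twist": [0,0,0]}
    - {"hand": 60,"linear": [0,0,0],"twist": [0,0,0]}
    - {"hand": 60,"linear": [0,0,0],"twist": [0,0,0]}
    - {"hand": 60,"linear": [0,-0.05,0],"twist": [0,0,0]}
    - {"hand": 60,"linear": [0,-0.15,0],"twist": [0,0,0]}
    - {"hand": 60,"linear": [0,-0.25,0],"twist": [0,0,0]}
    - {"hand": 60,"linear": [0,-0.25,0],"twist": [0,0,0]}
    - {"hand": 60,"linear": [0,-0.25,0],"twist": [0,0,0]}
    - {"hand": 60,"linear": [0,-0.25,0],"twist": [0,0,0]}

```text
time: 19.97
tcp_pos: [0.478, 0.0107, 0.1661]
eef_rot: [-90.1, -0.1, 92.3]
force: [-0.2, -1.4, -0.4]
gripper_width: 0.0512
```

Run:
```python
from h import *
s=r.state();print(s['time'],s['tcp_pos'],s['force'],s['gripper_width']);a=r.get_image("side");b=r.get_image("scene");c=r.get_image("wrist");cv2.imwrite("pics/w10.png",c)
for k,x in dict(back=-.061,tip=.036,axis=0).items(): print(k,proj("wrist",[.5172+x,.00225+(.01 if k=="back" else 0),.093],s))
f=lambda n,i:(lambda x,y:cv2.resize(i[y-30:y+30,x-30:x+30],(300,300),interpolation=cv2.INTER_CUBIC))(*proj(n,[.505,.0015,.085]).astype(int))
cv2.imwrite("pics/m10.png",np.hstack([np.vstack([f("side",a),f("scene",b)]),cv2.resize(c[60:460,40:600],(500,600))]))
```

```text
19.9667 [0.478  0.0107 0.1661] [-0.2014 -1.4332 -0.4205] 0.05122152342420743
back [326.1109 215.3735]
tip [303.0684 365.523 ]
axis [304.7603 313.7596]
```

View pics/m10.png

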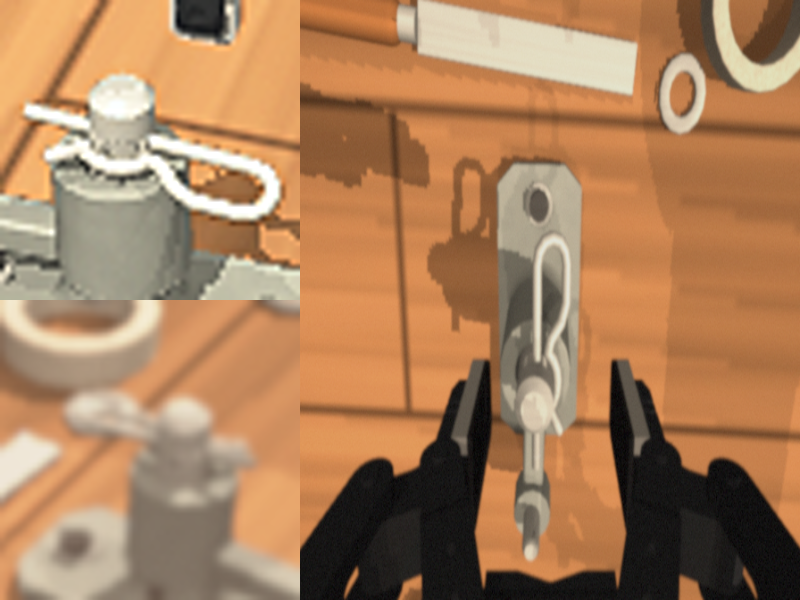

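The crops show the leg through the post and out the far side. The bow hugs the post, and the hub is down on the boss. The eye's back end is at wrist (320,217) against (326,215) predicted for home, so it is within about 1 mm along the leg. I'll hand in.

```bash
python3 -c "
from plant import r
print(r.close_job())"
```

```text
the job is handed in; nothing more can be done
None
```

The grey swivel arm is on the stand and locked with the 97 mm R-clip. I handed it in at about 20 s of the 72 s allowed; the hand-in gave no verdict.

- **Hub:** I lowered it until it pressed back at about 5 N, with the tool at the height expected for the shoulder. Later pictures show it down on the boss.
- **Finding the hole:** I touched the post top with shut fingers (112.9 mm, so the hole is at about 93 mm). Gripping the post lightly gave its sideways position. The leg then went in first time with no resistance.
- **Clip:** The highest force along the leg that I read while the bow rode over was about 7 N, well under the 15 N limit. The clip then drew itself in and the force fell to about zero at home.
- **Last checks:** The pictures show the leg through the post and the bow closed round it. The eye's back end is within about 1 mm along the leg of where home should put it. It read about 6 pixels off sideways, which I did not follow up. The gripper is open and well clear, and I saw nothing else on the bench moved.

The gripper's width reading was about 2.5 mm low on every object I gripped. It affected nothing.

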